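Reverse the stop pawl of an indexing fixture

TASK

Reverse the stop pawl of the indexing fixture so that it holds the notched wheel the other way: lift the pawl off its pivot pin, turn it over end for end so that its blue face is up, lower it gently back on the pin, fully down, pointing to the other side of the fixture, and swing its hooked nose to the bottom of the notch on that side. Keep the wheel at its notch, let the pawl rest there untouched, and leave the things round about where they are.

Things in the scene. Friction and masses are not known exactly. Their poses are not given: they have to be found in the camera images.
- fixture: Indexing fixture bolted down: grey base plate 275 x 176 x 12 mm, pivot pin near the robot, notched wheel on a round housing behind it. Origin on the bench under the plate; x from the pin to the wheel axis, y left seen from the pin, z up. Pin axis at x = -65 mm, wheel axis at x = +60 mm, y = 0. The pawl starts on the +y side and must end on the -y side.
- pin_seat (a point): Point on the pin's vertical axis, 56 mm above the bench, where the pawl's origin lies when fully down. Steel pin 14 mm in diameter up to 77 mm above the bench, then a cone to 6 mm wide at its end at 86 mm. The pawl's hub rests on a shoulder 34 mm in diameter at 42 mm height; nothing but its weight holds it.
- pawl: Steel pawl, about 0.3 kg, 163 mm long, loose on the pin. Origin: centre of its 16 mm through bore at mid thickness; x along the bar to the nose; z out of the face with the red painted strip (blue strip on the other face). Round hub 39 mm in diameter, 28 mm thick. Starts red face up, swung clear of the wheel to the left (fixture +y): bar 80 to 110 degrees off the line from pin to wheel.
- pawl_grip (a point): Middle of the pawl's plain straight bar, at x = 50 mm in the pawl's frame: 22 mm wide (y), 24 mm thick (z), free to grasp across its width from x = 25 to 75 mm. The hook occupies x = 80 to 108 mm on the -y side. With the bar 80 to 110 degrees off the line from pin to wheel there is room for fingers on both sides.
- pawl_foot (a point): Centre of the flat end face of the pawl's square thumb block, at x = -54 mm in the pawl's frame, facing -x. The block spans x -54 to -30 mm and is 38 x 38 mm, centred on the bar's line; the pawl stands steadily on this face, nose up, on the bench. The centre of mass lies within 15 mm of the bore.
- pawl_nose (a point): Tip of the pawl's hook, at x = 95, y = -37, z = 0 mm in the pawl's frame; 9 mm wide, 24 mm thick. In the bottom of a notch it is 60 to 61 mm from the wheel axis; the bar then points 50 degrees off the line from pin to wheel.
- wheel_center (a point): Point on the wheel's vertical axis, 56 mm above the bench, 125 mm from the pin's axis. Steel wheel 160 mm across, 46 to 66 mm above the bench, ten V notches 36 degrees apart, 33 mm wide at the mouth, 12 mm at the floor, floor 60 mm from the axis. A small cast flange stands on it, up to 100 mm above the bench.
- index_wheel (a joint): Angle of the notched wheel, rad, anticlockwise from above. At 0 two notches lie 54 degrees either side of the line from wheel axis to pin. It starts within 0.11 rad of 0 and turns with light friction (0.12 N m): the nose, pressed into a notch that stands a little off, turns it home.
- dark_jar: Bystander behind the fixture: black screw-top jar with a grey lid, 68 mm diameter, 80 mm high; origin under its centre.
- oiler: Bystander behind the fixture: cream squeeze bottle with a red spout, 52 mm diameter, 152 mm high; origin under its centre.
- spray_yellow: Bystander behind the fixture: spray can with yellow cap, 63 mm diameter, 168 mm high; origin under its centre.
- rubber_block: Bystander to the right in front: black rubber pad 45 x 70 x 25 mm; origin under its centre.

How it is judged:
By the outcome, as a careful person would: the job done as asked, in the order asked, and still so for the second after the job is handed in, with the robot touching nothing.
It also fails if it takes over 72 s, if anything falls off the work surface, if the arm or the gripper's body presses on something with over 40 N, if the wrist force passes 120 N, or if a joint passes its speed limit or range.

ROBOT

A 7-joint arm with a two-finger parallel gripper is mounted at the origin on a cart in front of the work surface, level with it; the furniture and walls round the work are solid. World frame = base frame: x ahead of the robot, y to its left, z up, the work surface at z = 0. Lengths are in m, angles in degrees, forces in N, time in s.
With the tool pointing down it reaches from about 0.35 to 0.9 m from the base axis. Payload 19.9 kg.
Tool frame: the origin (TCP) lies on the centre line of the jaws, within the pads' length; the fingertips stand ahead of it and the grasp point (between the pads) lies 11 mm behind it (tip_reach is the z of the fingertips in the tool frame, in m); z points along the fingers, y is the direction in which the jaws open and shut (so a half turn about z gives the same grasp; the last joint's range is limited). The gripper opens to 85 mm and grips with 20 to 120 N. Pads are 22 mm wide; open, the fingers measure 114 mm over their backs; the gripper's body (76 mm by 85 mm) begins 54 mm behind the grasp point. The pads swing forward as they close: fully open they stand 13 mm farther back than shut.
Start: joints at [-70.674, 23.915, -0.59, 92.452, 0.269, 63.638, -3.037], TCP at [0.231, 0.581, 0.239] pointing down, gripper open.
Joint ranges: [-161.28, 161.28], [-22.2, 115.67], [-73.04, 71.86], [3.21, 147.25], [-68.34, 248.33], [10.77, 114.83], [-161.83, 161.83]. Speed limits (degrees/s): [108.29, 108.29, 136.94, 136.94, 172.46, 172.46, 172.46].

INTERFACE

Orientations are given as [roll, pitch, yaw] about the fixed x, y, z axes, in that order (R = Rz(yaw) Ry(pitch) Rx(roll)).
In Python, from workcell import * gives the robot as it stands. Calls block until the motion is done:
- move_to(position, orientation): joint-space move of the TCP to a pose.
- movel(position, rot=None, rate=0.15): straight line of the TCP; rot=None keeps the orientation; rate is the mean speed in m/s.
- movej(angles): joint-space move.
- gripper_to(opening, f_grip=None): finger opening in m; f_grip is the grip in N (None keeps the last); returns when the fingers have stopped.
- wait(seconds).
- inverse_kinematics(position, orientation): joint angles nearest the present ones, or None.
- camera(name): name is "scene" or "top"; returns the picture (480x640x3 uint8, red, green, blue); there is no depth.
- get_calibration(name): a dict with "mtx" (3x3 intrinsics, pixels), "distortion" ([k1, k2, p1, p2, k3] as OpenCV has them; the pictures are not rectified), "xyz" and "attitude" of the camera in the world. Camera axes: x right, y down, z forward; pixel columns grow to the right and rows downward; lengths in m; the calibration is good to about 2 mm. A picture is of the moment at which its call begins. get_calibration takes no time and is no camera call.
A pose or a line that the arm cannot do raises PlanningError and nothing moves.
- close_job(): hands the job in, once; it reports no verdict.
Readings, each from a call of its own:
- read_t(): time.
- read_qpos(): joint angles.
- read_dq(): joint speeds.
- read_effort(): joint torques, N m.
- read_tcp_pos(): TCP position.
- read_ee_rot(): TCP orientation.
- read_ft_force(): force on the tool from outside, world axes, zero at the start.
- read_torque(): the same for the moment, N m.
- read_grip_width(): finger opening in m.
Only numpy, scipy, OpenCV 4.12 (cv2) and the standard library are available. Lean on these libraries where they do the work, as an engineer would, in place of code of your own. Each camera call takes 0.05 s, during which the arm holds its last target.

## Working session

There is one attempt and no reset: what is moved stays moved. The work goes in short steps, each a Python script; the robot and the scene stay as the last script left them, time stands still between calls to the robot, and variables do not carry over. Pictures are saved under pics/ and viewed, and the job is handed in when it is done.

```bash
ls; mkdir -p pics
python3 - <<'E'
from workcell import *
import cv2, workcell
print([n for n in dir(workcell) if not n.startswith('_')])
for n in ("scene","top"):
    cv2.imwrite(f"pics/{n}0.png",camera(n)[:,:,::-1]); print(n,get_calibration(n))
print(read_t(),read_tcp_pos(),read_ee_rot(),read_grip_width())
try: print(tip_reach)
except Exception as e: print(e)
E
```

```text
pics
['PlanningError', 'camera', 'close_job', 'get_calibration', 'gripper_to', 'inverse_kinematics', 'move_to', 'movej', 'movel', 'read_dq', 'read_ee_rot', 'read_effort', 'read_ft_force', 'read_grip_width', 'read_qpos', 'read_t', 'read_tcp_pos', 'read_torque', 'tip_reach', 'wait']
scene {'mtx': array([[509.74099168,   0.        , 322.1532389 ],
       [  0.        , 509.74099168, 241.15518543],
       [  0.        ,   0.        ,   1.        ]]), 'distortion': array([-0.08270567,  0.        ,  0.        ,  0.        ,  0.        ]), 'xyz': array([ 0.16947108, -0.82434105,  0.90893271]), 'attitude': array([-1.34460859e+02, -8.60174433e-02, -2.70138222e+01])}
top {'mtx': array([[489.88886528,   0.        , 316.63221052],
       [  0.        , 489.88886528, 240.43270214],
       [  0.        ,   0.        ,   1.        ]]), 'distortion': array([-0.09997356,  0.        ,  0.        ,  0.        ,  0.        ]), 'xyz': array([ 0.41575701, -0.05287666,  1.22186162]), 'attitude': array([-173.88839753,   -0.53239922,  -91.59313279])}
0.1 [0.23103222 0.58041161 0.23873062] [-1.79936985e+02  7.42980480e-03  1.58298135e+02] 0.08506983056349626
0.008
```

View pics/scene0.png

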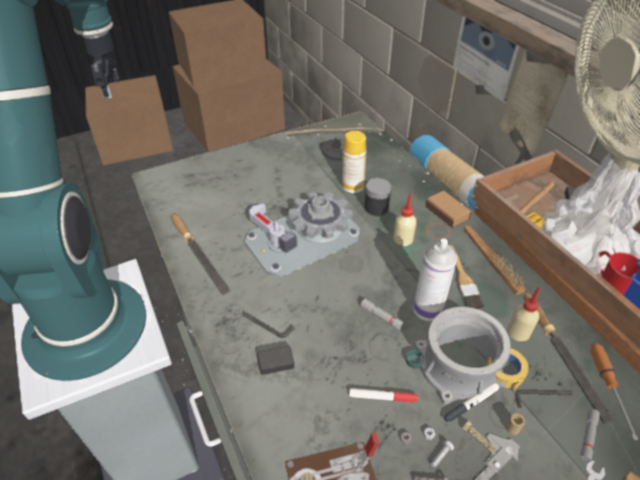

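View pics/top0.png

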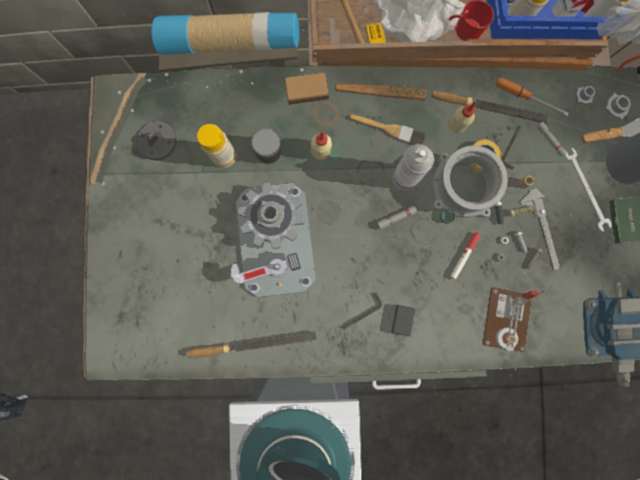

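The top view shows the fixture at about (275,240), with the pawl's red strip at (255,273), its thumb block at (293,262) and the wheel at (270,213). I'll enlarge it for precise measurement.

Run:
```python
import cv2
a=cv2.imread("pics/top0.png")[170:310,190:350]
cv2.imwrite("pics/topz.png",cv2.resize(a,None,fx=5,fy=4.28,interpolation=cv2.INTER_CUBIC)[:600] if 0 else cv2.resize(a,None,fx=4.2,fy=4.2,interpolation=cv2.INTER_CUBIC))
a=cv2.imread("pics/scene0.png")[170:290,230:390]
cv2.imwrite("pics/scz.png",cv2.resize(a,None,fx=5,fy=5,interpolation=cv2.INTER_CUBIC))
```

```text
(no output)
```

View pics/topz.png

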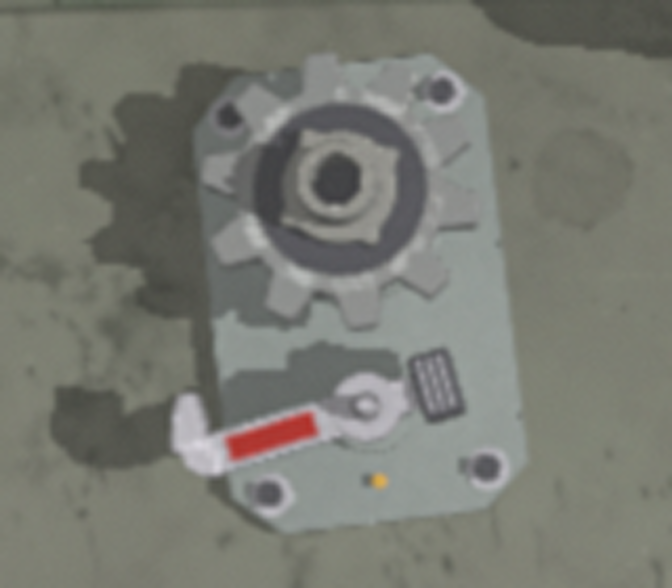

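View pics/scz.png

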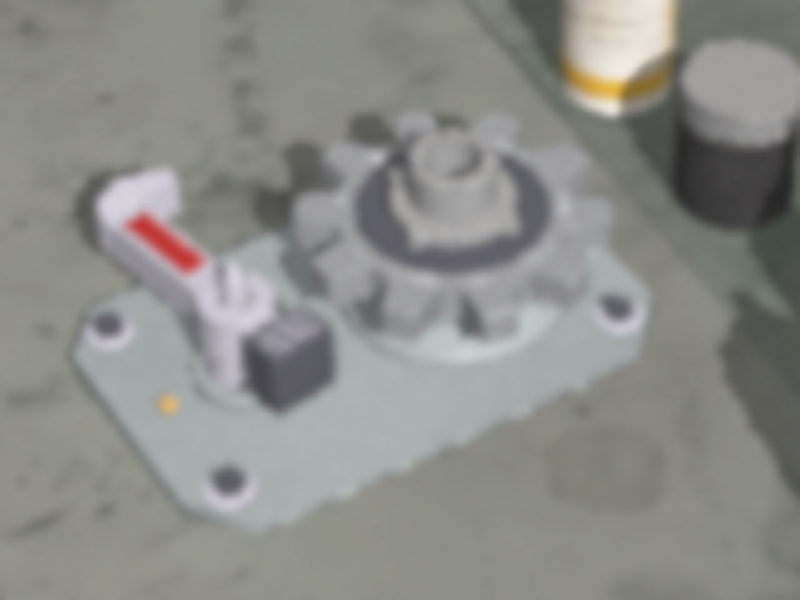

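```bash
cat > h.py <<'E'
import numpy as np, cv2
from scipy.spatial.transform import Rotation as R
from workcell import *
def rays(name,uv):
    c=get_calibration(name)
    p=cv2.undistortPoints(np.float64(uv).reshape(-1,1,2),c["mtx"],c["distortion"]).reshape(-1,2)
    d=np.c_[p,np.ones(len(p))]@R.from_euler('xyz',c["attitude"],degrees=True).as_matrix().T
    return c["xyz"],d
def plane(name,uv,z):
    o,d=rays(name,uv); return o+d*((z-o[2])/d[:,2])[:,None]
def tri(a,b):
    o1,d1=rays("top",[a]);o2,d2=rays("scene",[b]);d1=d1[0]/np.linalg.norm(d1);d2=d2[0]/np.linalg.norm(d2)
    s=np.linalg.lstsq(np.c_[d1,-d2],o2-o1,rcond=None)[0]
    p,q=o1+s[0]*d1,o2+s[1]*d2
    return (p+q)/2,np.linalg.norm(p-q)
def project(name,P):
    c=get_calibration(name);M=R.from_euler('xyz',c["attitude"],degrees=True).as_matrix().T
    return cv2.projectPoints(np.float64(P).reshape(-1,1,3),cv2.Rodrigues(M)[0],-M@c["xyz"],c["mtx"],c["distortion"])[0].reshape(-1,2)
E
python3 - <<'E'
from h import *
np.set_printoptions(precision=4,suppress=True)
f=lambda u,v:(190-.5+(u+.5)/4.2,170-.5+(v+.5)/4.2)
g=lambda u,v:(230-.5+(u+.5)/5,170-.5+(v+.5)/5)
T=cv2.imread("pics/top0.png");S=cv2.imread("pics/scene0.png")
print("pin tri",tri(f(367,403),g(226,270)), plane("top",[f(367,403)],.086),plane("scene",[g(226,270)],.086))
print("bore",tri(f(338,180),g(450,153)),plane("top",[f(338,180)],.1),plane("scene",[g(450,153)],.1))
print("bolts",plane("top",[f(440,90),f(229,117),f(487,467),f(269,493)],.018))
print("bolts sc",plane("scene",[g(616,306),g(228,481),g(109,324)],.018))
for n,I,b in(("top",T,(190,350,170,310)),("scene",S,(230,290,190,240))):
    h=cv2.cvtColor(I,cv2.COLOR_BGR2HSV);m=(((h[...,0]<8)|(h[...,0]>172))&(h[...,1]>110)).astype(np.uint8)
    k=np.zeros_like(m);k[b[2]:b[3],b[0]:b[1]]=1;m&=k
    ys,xs=np.nonzero(m);w=plane(n,np.c_[xs,ys],.068);c=w.mean(0);u,s,v=np.linalg.svd(w-c);print(n,len(xs),c,v[0],np.degrees(np.arctan2(v[0][1],v[0][0])),s*2*np.sqrt(3/len(xs)))
E
```

```text
pin tri (array([0.4795, 0.0272, 0.0852]), np.float64(0.003003423960117519)) [[0.4809 0.0267 0.086 ]] [[0.4777 0.0268 0.086 ]]
bore (array([0.6036, 0.0391, 0.1018]), np.float64(0.0006803396075489219)) [[0.6036 0.0394 0.1   ]] [[0.6049 0.041  0.1   ]]
bolts [[ 0.6699 -0.0155  0.018 ]
 [ 0.6571  0.1105  0.018 ]
 [ 0.4455 -0.0378  0.018 ]
 [ 0.4337  0.0898  0.018 ]]
bolts sc [[ 0.6698 -0.0179  0.018 ]
 [ 0.4454 -0.0401  0.018 ]
 [ 0.4343  0.0868  0.018 ]]
top 110 [0.465  0.0822 0.068 ] [-0.2712  0.9625 -0.    ] 105.73645767266241 [0.0489 0.0125 0.    ]
scene 58 [0.4653 0.0775 0.068 ] [-0.2893  0.9572  0.    ] 106.81505067680952 [0.0472 0.0111 0.    ]
```

```bash
cat >> h.py <<'E'
PIN=np.array([.4795,.0268]);FY=5.6
GX=0.052
def G(which,phi,s):   # tool rotation in pawl frame
    p=np.radians(phi);z=np.array([-np.sin(p),0,(-1 if which==1 else 1)*np.cos(p)]);y=np.array([0,s,0.])
    return np.c_[np.cross(y,z),y,z]
def tool(Rp,o,Gm,gx=GX):   # pawl rot, pawl origin -> TCP pos, rpy
    Rt=Rp@Gm; pos=np.asarray(o)+Rp@[gx,0,0]+Rt@[0,0,.011]
    return pos,R.from_matrix(Rt).as_euler('xyz',degrees=True)
def flat(a,up=1):  # bar at world angle a; up=1 red up
    a=np.radians(a);x=np.array([np.cos(a),np.sin(a),0]);z=np.array([0,0,up*1.]);return np.c_[x,np.cross(z,x),z]
def stand(a): # nose up, red normal z_p horizontal at world angle a
    a=np.radians(a);x=np.array([0,0,1.]);z=np.array([np.cos(a),np.sin(a),0]);return np.c_[x,np.cross(z,x),z]
E
python3 - <<'E'
from h import *
np.set_printoptions(precision=1,suppress=True,linewidth=150)
t=read_t()
for s in(1,-1):
  for ph in (0,30): print("pick",s,ph,inverse_kinematics(*tool(flat(105.6),[*PIN,.056],G(1,ph,s))), inverse_kinematics(*tool(flat(105.6),[*PIN,.12],G(1,ph,s))))
  for ph in (0,30,40): print("place",s,ph,inverse_kinematics(*tool(flat(-85,-1),[*PIN,.056],G(2,ph,s))),inverse_kinematics(*tool(flat(-85,-1),[*PIN,.12],G(2,ph,s))))
for ph in (30,40):
 for P in ([.45,-.15],[.5,-.15],[.4,-.05],[.4,.25],[.5,.3],[.4,.35],[.55,.3]):
  for a in range(0,360,30):
    for w in (1,2):
      r=[inverse_kinematics(*tool(stand(a),[*P,.055],G(w,ph,s))) is not None for s in(1,-1)]
      if any(r): print(ph,P,"redaz",a,"G",w,r)
print(read_t()-t)
E
```

```text
pick 1 0 [ -60.8   44.3   61.8  123.1  -55.7   48.2 -127.7] [ -62.3   33.2   62.2  121.5  -39.9   49.1 -140.2]
pick 1 30 [-28.3  30.7  -2.6 121.2  44.2  46.2 128.6] [-26.8  23.6  -4.4 120.2  39.9  52.5 135.3]
place 1 0 [ -47.9   45.4   61.8  121.3  -55.9   49.3 -126.2] [ -49.1   34.8   62.2  119.8  -41.    50.3 -137.8]
place 1 30 [ -23.6   47.1   51.3  116.1  -66.4   73.  -107.1] [ -30.3   45.    61.9  115.4  -63.9   80.7 -110.1]
place 1 40 [ -11.9   46.5   40.9  113.3  -64.8   76.9 -105.6] [ -19.1   43.6   51.4  113.2  -63.4   84.5 -108.4]
pick -1 0 [-31.8  27.5  22.3 122.3 -18.5  33.4  19.4] [-35.4  20.6  26.2 120.8 -13.6  41.4  15.2]
pick -1 30 [-53.6  34.   27.9 122.   23.7  36.9 -33.6] [-54.5  26.1  28.7 121.1  24.6  45.  -30.9]
place -1 0 [-23.   29.3  26.9 120.7 -22.8  34.9  24.9] [-29.1  23.2  34.  119.3 -19.   42.7  21.9]
place -1 30 [ -8.3  37.6  29.8 115.6 -54.6  60.2  63.9] [-19.7  35.1  45.  115.1 -54.8  69.8  62.5]
place -1 40 [ -1.9  41.5  27.2 113.  -57.9  69.   69.3] [-12.2  38.5  41.1 113.  -58.6  78.2  67.6]
30 [0.45, -0.15] redaz 0 G 1 [True, True]
30 [0.45, -0.15
[... 12089 characters left out ...]
edaz 90 G 2 [True, True]
40 [0.55, 0.3] redaz 120 G 1 [True, True]
40 [0.55, 0.3] redaz 120 G 2 [True, True]
40 [0.55, 0.3] redaz 150 G 1 [True, True]
40 [0.55, 0.3] redaz 150 G 2 [True, True]
40 [0.55, 0.3] redaz 180 G 1 [True, True]
40 [0.55, 0.3] redaz 180 G 2 [True, True]
40 [0.55, 0.3] redaz 210 G 1 [True, True]
40 [0.55, 0.3] redaz 210 G 2 [True, True]
40 [0.55, 0.3] redaz 240 G 1 [True, True]
40 [0.55, 0.3] redaz 240 G 2 [True, True]
40 [0.55, 0.3] redaz 270 G 1 [True, True]
40 [0.55, 0.3] redaz 270 G 2 [True, True]
40 [0.55, 0.3] redaz 300 G 1 [True, True]
40 [0.55, 0.3] redaz 300 G 2 [True, True]
40 [0.55, 0.3] redaz 330 G 1 [True, True]
40 [0.55, 0.3] redaz 330 G 2 [True, True]
0.0
```

Run:
```python
from h import *
np.set_printoptions(precision=0,suppress=True,linewidth=150)
for s in(1,-1):
  for P in ([.45,.28],[.5,.28]):
   for ra in (285,300,315):
    print(s,P,ra,*[inverse_kinematics(*tool(stand(ra),[*P,h],G(w,30,s))) for w in(1,2) for h in (.055,.15)])
q=project("top",[[.5,.28,0],[.45,.28,0],[.45,.15,0],[.45,.45,0]]);print(q)
```

```text
1 [0.45, 0.28] 285 [   1.   40.  -11.  115.  -65.   61. -120.] [  -7.   29.   -1.  116.  -66.   70. -128.] [-46.  48. -15.  96.  48.  92. 111.] [-44.  40. -18.  96.  47.  99. 116.]
1 [0.45, 0.28] 300 [ -25.   45.   20.  107.  -67.   84. -113.] [ -33.   37.   31.  107.  -66.   92. -119.] [-48.  45. -16. 104.  57.  86. 113.] [-45.  36. -20. 104.  56.  92. 119.]
1 [0.45, 0.28] 315 [ -41.   55.   41.   99.  -67.  103. -104.] [ -47.   50.   51.   99.  -67.  112. -108.] [-49.  41. -16. 113.  68.  79. 113.] [-46.  32. -20. 113.  65.  84. 122.]
1 [0.5, 0.28] 285 [  -7.   42.   -1.  109.  -68.   68. -122.] [ -15.   33.   10.  109.  -68.   76. -129.] [-43.  50. -14.  91.  50.  93. 115.] [-43.  42. -15.  91.  49.  98. 121.]
1 [0.5, 0.28] 300 [ -23.   48.   20.  100.  -66.   87. -117.] [ -31.   41.   31.  100.  -67.   95. -122.] [-45.  47. -15. 100.  60.  86. 117.] [-42.  38. -18. 100.  59.  91. 124.]
1 [0.5, 0.28] 315 [ -38.   58.   41.   91.  -68.  106. -108.] [ -38.   50.   41.   91.  -64.  109. -114.] [-46.  43. -15. 109.  70.  78. 117.] [-43.  33. -18. 109.  67.  82. 126.]
-1 [0.45, 0.28] 2
[... 340 characters left out ...]
-10.  46.  -3.  98. -46.  81.  59.] [-15.  38.   4.  98. -48.  89.  56.] [-82.  43.  25. 114.  49.  58. -55.] [-82.  32.  24. 114.  50.  66. -48.]
-1 [0.5, 0.28] 285 [ -4.  42.  -4. 109. -66.  66.  57.] [-11.  33.   5. 109. -66.  74.  50.] [-70.  53.  26.  92.  28.  77. -48.] [-71.  45.  27.  92.  30.  84. -44.]
-1 [0.5, 0.28] 300 [ -3.  46.  -8.  99. -52.  73.  54.] [-11.  37.   4.  99. -56.  83.  51.] [-75.  49.  26. 101.  38.  67. -48.] [-75.  40.  27. 101.  40.  73. -43.]
-1 [0.5, 0.28] 315 [-10.  50.  -1.  90. -45.  85.  57.] [-14.  42.   3.  90. -48.  92.  53.] [-78.  45.  26. 110.  51.  56. -52.] [-78.  35.  26. 110.  51.  64. -44.]
[[179. 262.]
 [179. 282.]
 [230. 281.]
 [112. 284.]]
```

Run:
```python
from h import *
np.set_printoptions(precision=4,suppress=True)
p,o=tool(flat(105.6),[*PIN,.056],G(1,30,-1)); z=R.from_euler('xyz',o,degrees=True).as_matrix()[:,2]
gripper_to(.055,20)
move_to(p-.1*z,o)
movel(p-.03*z,rate=.2)
print(p,read_tcp_pos(),read_ee_rot(),o,read_t(),read_ft_force(),read_qpos())
cv2.imwrite("pics/top1.png",cv2.resize(camera("top")[150:330,150:390,::-1],None,fx=3.3,fy=3.3))
cv2.imwrite("pics/sc1.png",cv2.resize(camera("scene")[130:310,200:440,::-1],None,fx=3.3,fy=3.3))
```

```text
[0.467  0.0716 0.0465] [0.4631 0.0866 0.0728] [-179.9862   30.0124  105.6246] [180.   30.  105.6] 2.8833 [-0.1738  0.4406  0.6242] [-55.8759  30.9836  28.513  121.3172  22.8517  41.0162 -32.9595]
```

View pics/top1.png

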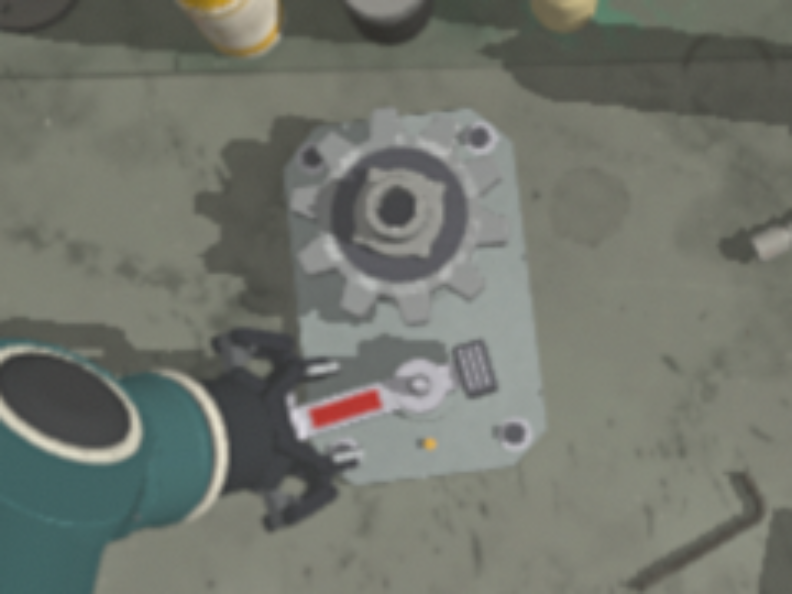

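View pics/sc1.png

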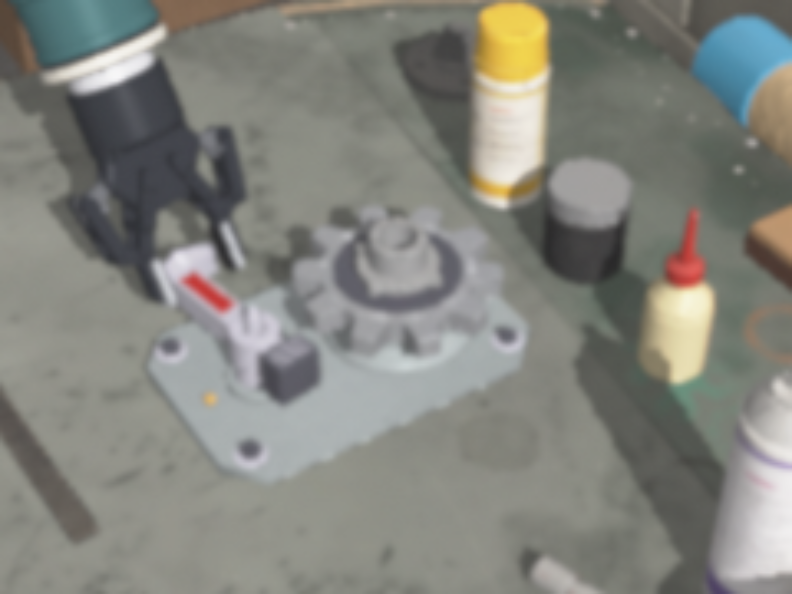

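Both views show the open fingers straddling the bar (top crop pixels: fingertips (322,368) and (345,455), strip (345,408)). I'll grip, check, and lift.

Run:
```python
from h import *
np.set_printoptions(precision=4,suppress=True)
p,o=tool(flat(105.6),[*PIN,.056],G(1,30,-1))
movel(p,rate=.08)
print(read_tcp_pos(),read_ft_force())
gripper_to(.0,80)
print(read_grip_width(),read_tcp_pos(),read_ft_force(),read_torque())
movel(p+[0,0,.012],rate=.05); print(read_tcp_pos(),read_ft_force(),read_torque())
movel(p+[0,0,.075],rate=.08); print(read_tcp_pos(),read_ft_force(),read_torque(),read_t())
cv2.imwrite("pics/top2.png",cv2.resize(camera("top")[150:330,150:390,::-1],None,fx=3.3,fy=3.3))
cv2.imwrite("pics/sc2.png",cv2.resize(camera("scene")[130:310,200:440,::-1],None,fx=3.3,fy=3.3))
```

```text
[0.4671 0.0717 0.0466] [0.2417 0.3564 0.1466]
0.02073442611149617 [0.4673 0.072  0.0468] [-0.8334  4.0756  6.3392] [ 0.0928  0.2301 -0.0057]
[0.4673 0.0719 0.0589] [ 3.686   2.4596 -0.3238] [ 0.8862 -0.5446  0.6415]
[0.4667 0.0715 0.1211] [-0.0702 -0.4266 -3.2609] [ 0.8765  0.1883 -0.0224] 5.2333
```

View pics/top2.png

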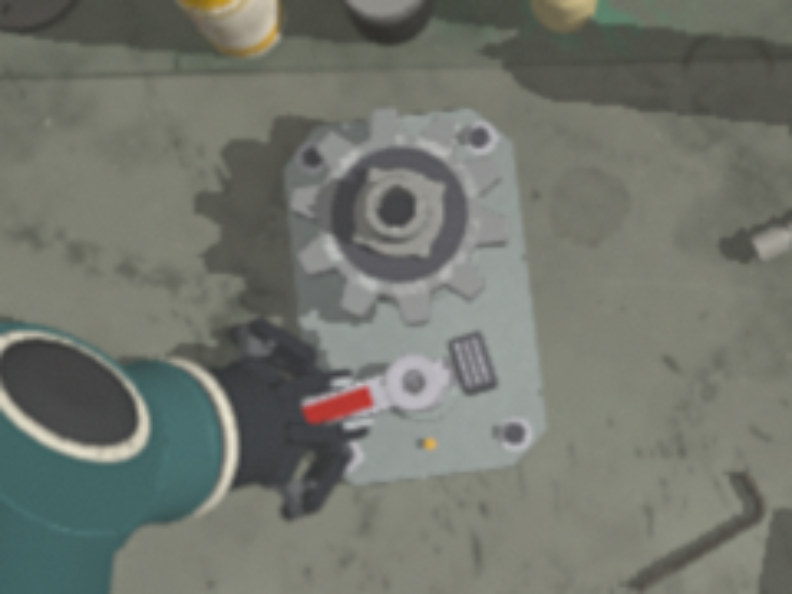

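View pics/sc2.png

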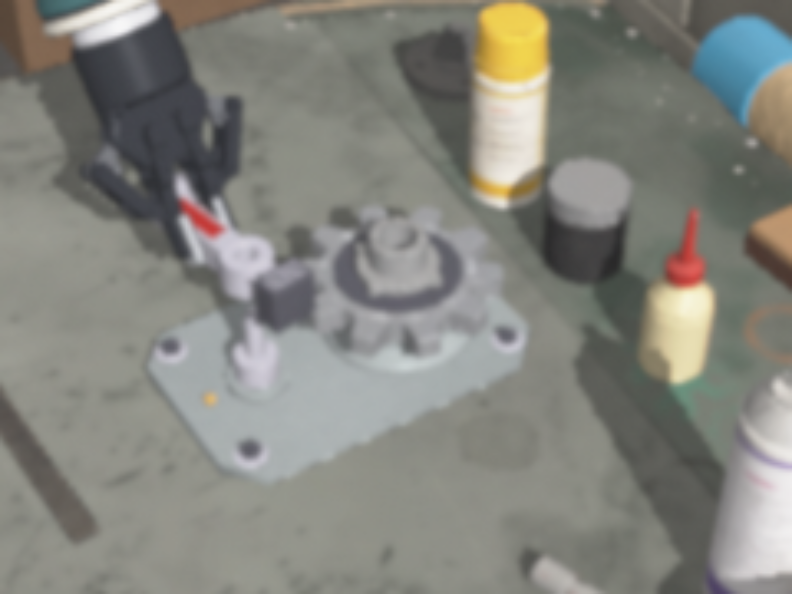

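Off the pin and held; the bare pin shows at (253,330) in the scene crop, with the hub at (245,253). I'll compare the hub's triangulated position with what it should be, to see any tilt in the grip.

Run:
```python
from h import *
np.set_printoptions(precision=4,suppress=True)
f=lambda u,v:(150-.5+(u+.5)/3.3,150-.5+(v+.5)/3.3)
g=lambda u,v:(200-.5+(u+.5)/3.3,130-.5+(v+.5)/3.3)
print("hub top",tri(f(414,381),g(245,254)))
print("block top corner-mean",tri(f(472,361),g(286,277)))
a=project("top",[[*PIN,.145]]);b=project("scene",[[*PIN,.145],[*PIN,.086]])
print((a-[150,150])*3.3,(b-[200,130])*3.3)
```

```text
hub top (array([0.4791, 0.0272, 0.1385]), np.float64(0.00020003651285970108))
block top corner-mean (array([ 0.4921, -0.0125,  0.1428]), np.float64(0.00210271779480194))
[[412.7269 378.5586]] [[243.8428 245.9765]
 [249.0663 308.1433]]
```

Run:
```python
from h import *
I=camera("scene")[:,:,::-1]; cv2.imwrite("pics/sc3full.png",I)
b=project("scene",[[*PIN,.138],[*PIN,.145],[*PIN,.086]])
cv2.imwrite("pics/sc3.png",cv2.resize(I[185:260,245:305],None,fx=8,fy=8,interpolation=cv2.INTER_CUBIC));print((b-[245,185])*8)
T=camera("top")[:,:,::-1];cv2.imwrite("pics/top3full.png",T)
cv2.imwrite("pics/top3.png",cv2.resize(T[240:300,225:315],None,fx=8,fy=8,interpolation=cv2.INTER_CUBIC));print((project("top",[[*PIN,.145]])-[225,240])*8)
```

```text
[[232.67747845 174.72887676]
 [231.13400751 156.30662021]
 [243.7970302  307.01402999]]
[[400.55004414 197.7177601 ]]
```

View pics/sc3.png

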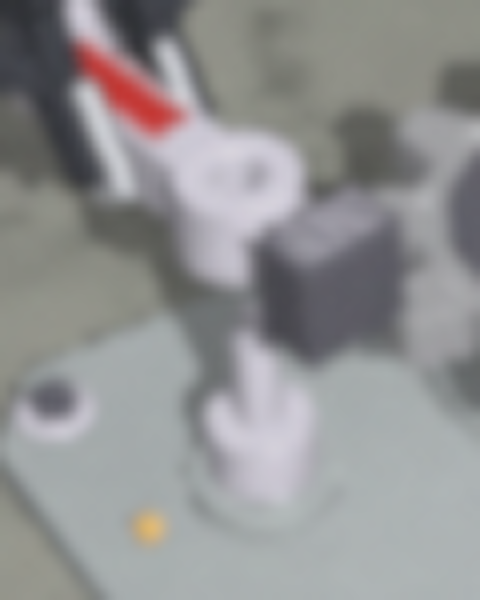

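View pics/top3.png

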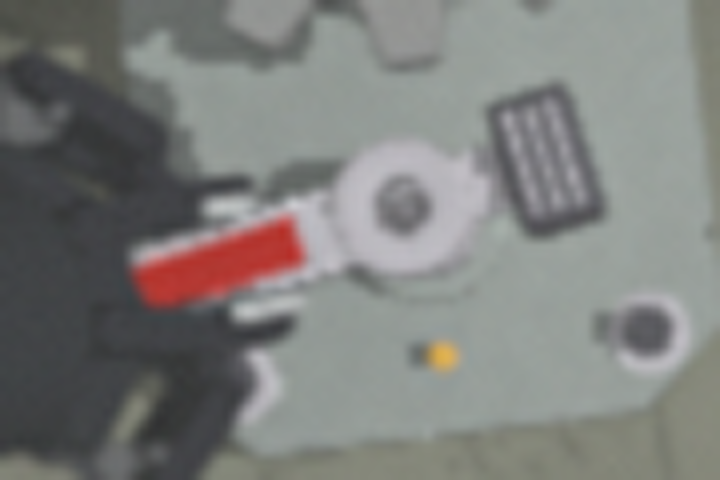

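Run:
```python
from h import *
np.set_printoptions(precision=4,suppress=True)
f=lambda u,v:(225-.5+(u+.5)/8,240-.5+(v+.5)/8)
g=lambda u,v:(245-.5+(u+.5)/8,185-.5+(v+.5)/8)
for n,a,b in (("strip end",(300,239),(168,123)),("hub",(404,206),(239,176)),("block top",(547,160),(327,232)),("block near-right corner",(545,237),(290,265)),("blk farR",(603,212),(400,235))):
  print(n,tri(f(*a),g(*b)))
T=cv2.imread("pics/top0.png")
# reference: same features in first pictures
f=lambda u,v:(190-.5+(u+.5)/4.2,170-.5+(v+.5)/4.2)
g=lambda u,v:(230-.5+(u+.5)/5,170-.5+(v+.5)/5)
for n,a,b in (("hub0",(368,405),(236,293)),("strip end0",(315,425),(195,264)),("block0",(436,384),(291,330))):
  print(n,tri(f(*a),g(*b)))
```

```text
strip end (array([0.4702, 0.056 , 0.1406]), np.float64(0.00031256789212155505))
hub (array([0.4795, 0.027 , 0.1385]), np.float64(0.001929538582789072))
block top (array([ 0.4904, -0.0129,  0.1439]), np.float64(0.0010502842231022475))
block near-right corner (array([ 0.4737, -0.0131,  0.1376]), np.float64(0.009891551165235232))
blk farR (array([ 0.4884, -0.0334,  0.1577]), np.float64(0.02996133736627521))
hub0 (array([0.4813, 0.0272, 0.069 ]), np.float64(0.0012550393764426456))
strip end0 (array([0.4716, 0.057 , 0.0677]), np.float64(0.0025313904800439864))
block0 (array([ 0.4925, -0.0115,  0.0724]), np.float64(0.002552460451439057))
```

Run:
```python
from h import *
np.set_printoptions(precision=4,suppress=True)
gripper_to(0,115)
p,o=tool(flat(105.6),[*PIN,.056],G(1,30,-1))
movel(p+[0,0,.19],rate=.2)
p1,o1=tool(flat(105.6),[.47,.2,.26],G(1,30,-1))
movel(p1,rate=.2)
p2,o2=tool(stand(300),[.5,.28,.16],G(1,30,-1))
print(inverse_kinematics(p2,o2))
move_to(p2,o2)
print(read_grip_width(),read_tcp_pos()-p2,read_ee_rot(),o2,read_qpos(),read_ft_force(),read_torque(),read_t())
cv2.imwrite("pics/top4.png",cv2.resize(camera("top")[150:330,80:320,::-1],None,fx=3.3,fy=3.3))
cv2.imwrite("pics/sc4.png",cv2.resize(camera("scene")[80:290,150:390,::-1],None,fx=2.8,fy=2.8))
```

```text
[-21.3288  37.7652  17.3992  99.5056 -61.3762  89.0236  53.7625]
0.020277449352189652 [-0.0006  0.0004  0.0001] [-179.8924  -59.9514  119.9882] [180. -60. 120.] [-21.384   37.7264  17.3797  99.5169 -61.2985  89.0076  53.6951] [-0.0907 -0.0231 -2.5753] [-1.1657 -0.6791 -0.0071] 8.8083
```

View pics/top4.png

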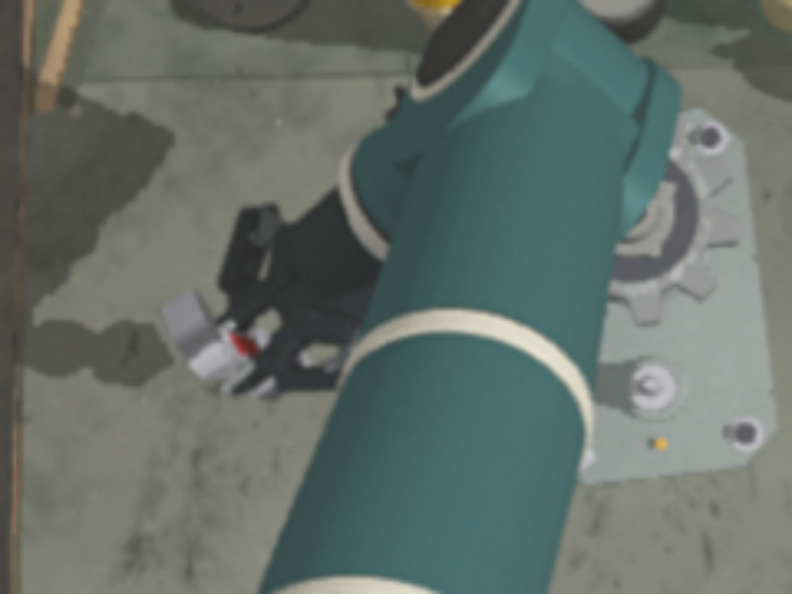

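View pics/sc4.png

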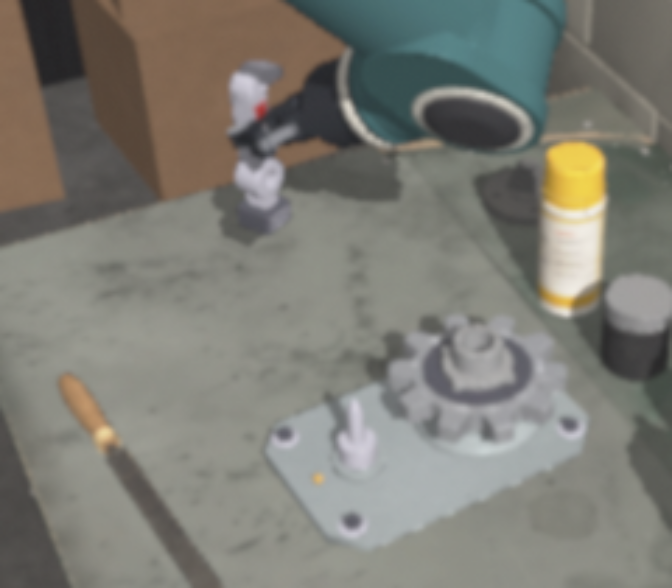

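Run:
```python
from h import *
np.set_printoptions(precision=2,suppress=True)
s=(project("scene",[[.5,.28,.106],[.5,.28,.26]])-[150,80])*2.8;print(s)
I=cv2.imread("pics/sc4.png")[40:250,200:320];b=project("scene",[[.5,.28,.106],[.5,.28,.26]])
I=cv2.resize(I,None,fx=2.8,fy=2.8,interpolation=cv2.INTER_CUBIC)
cv2.imwrite("pics/sc4z.png",I)
f=lambda u,v:(80-.5+(u+.5)/3.3,150-.5+(v+.5)/3.3)
g=lambda u,v:(150-.5+(u+.5)/2.8,80-.5+(v+.5)/2.8)
print(tri(f(650,384),g(354,402)),plane("top",[f(650,384)],.086))
```

```text
[[266.11 221.76]
 [248.84  79.98]]
(array([0.48, 0.03, 0.09]), np.float64(0.0014367800821017105)) [[0.48 0.03 0.09]]
```

View pics/sc4z.png

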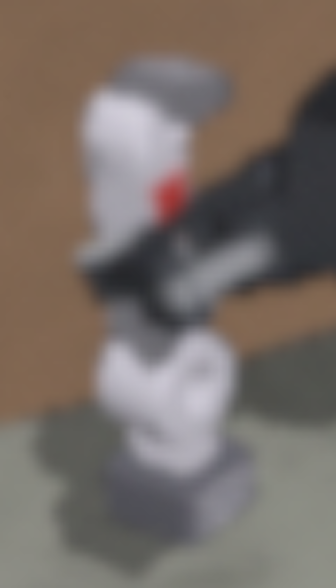

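The pawl stands nose-up in the grip, within about 2° of vertical (bar edge slope .10 against .12 predicted). Now I'll lower it to contact.

Run:
```python
from h import *
np.set_printoptions(precision=4,suppress=True)
p,o=tool(stand(300),[.5,.28,.062],G(1,30,-1))
movel(p,o,rate=.12); wait(.2)
f0=read_ft_force(); print(f0,read_torque())
for k in range(14):
    p=p-[0,0,.001]; movel(p,rate=.02); f=read_ft_force()
    if f[2]-f0[2]>6: break
print(k,p[2],read_tcp_pos(),f,read_torque(),read_t())
```

```text
[ 0.4816  0.731  -2.2283] [-1.2189 -0.6734 -0.0601]
9 0.09849999999999998 [0.4955 0.2885 0.0997] [ 0.4069 -3.3165 13.6113] [0.6642 0.9937 0.2769] 12.575
```

Run:
```python
from h import *
np.set_printoptions(precision=4,suppress=True)
p=read_tcp_pos(); p[2]+=.0003
o=[180,-60,120]
movel(p,rate=.02);wait(.1);print(read_tcp_pos(),read_ft_force())
gripper_to(.05,20)
z=R.from_euler('xyz',o,degrees=True).as_matrix()[:,2]
p=read_tcp_pos();movel(p-.09*z,rate=.12)
print(read_tcp_pos(),read_t(),read_ft_force())
cv2.imwrite("pics/top5.png",cv2.resize(camera("top")[150:330,80:320,::-1],None,fx=3.3,fy=3.3))
cv2.imwrite("pics/sc5.png",cv2.resize(camera("scene")[80:290,150:390,::-1],None,fx=2.8,fy=2.8))
```

```text
[0.4955 0.2885 0.0998] [ 1.2711 -1.4123 -0.8529]
[0.534  0.2216 0.1447] 14.2167 [-0.2304 -0.4569 -0.275 ]
```

View pics/top5.png

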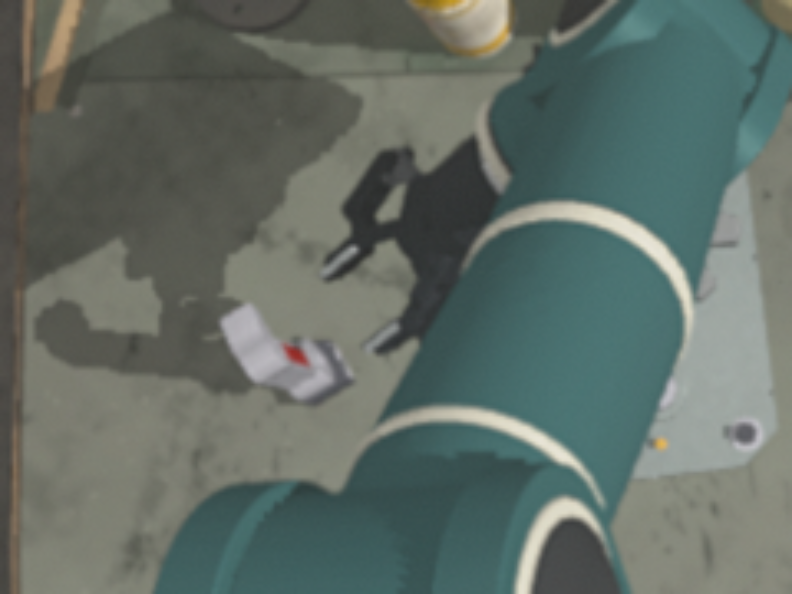

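View pics/sc5.png

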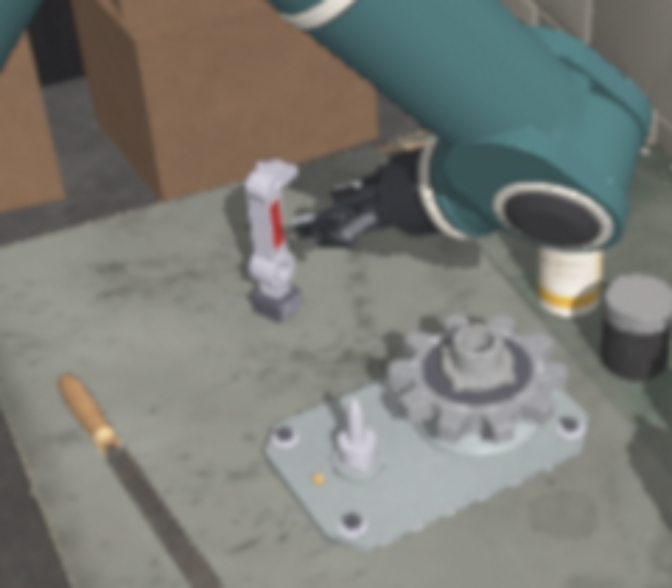

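The pawl stands alone on its foot at top-crop (290,360) and scene-crop (270,240), with its red face towards the retreated gripper. Next I'll go round to the blue side.

Run:
```python
from h import *
np.set_printoptions(precision=4,suppress=True)
c=read_tcp_pos(); movel(c+[0,0,.2],rate=.25)
p,o=tool(stand(300),[.5,.28,.054],G(2,30,-1)); z=R.from_euler('xyz',o,degrees=True).as_matrix()[:,2]
print(inverse_kinematics(p-.1*z+[0,0,.2],o))
move_to(p-.1*z+[0,0,.2],o)
print(inverse_kinematics(p-.1*z,o))
movel(p-.1*z,rate=.2)
print(p,read_tcp_pos(),read_ee_rot(),o,read_t(),read_qpos())
cv2.imwrite("pics/top6.png",cv2.resize(camera("top")[150:330,80:320,::-1],None,fx=3.3,fy=3.3))
cv2.imwrite("pics/sc6.png",cv2.resize(camera("scene")[80:290,150:390,::-1],None,fx=2.8,fy=2.8))
```

```text
[-67.5248  29.7005   7.0133  89.264   45.5473  97.6982 -39.6423]
[-66.8016  44.0092   6.012   94.6513  44.122   83.9576 -53.7328]
[0.5048 0.2718 0.1005] [0.4617 0.347  0.1515] [179.8424  59.9592 119.852 ] [180.  60. 120.] 18.0583 [-66.7355  43.9223   5.9352  94.6124  44.1676  84.0171 -53.7466]
```

View pics/top6.png

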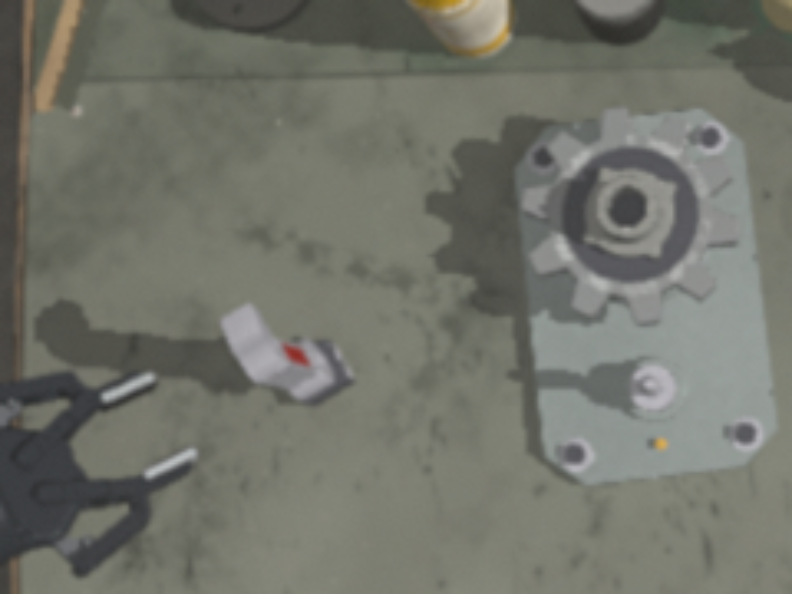

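View pics/sc6.png

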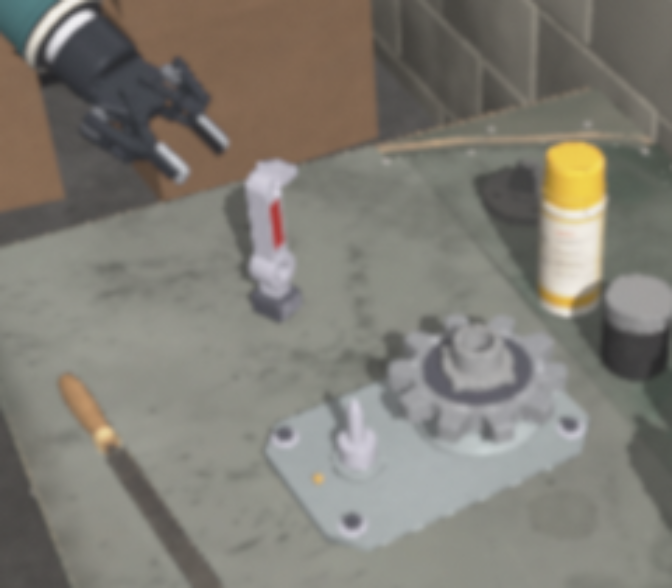

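Run:
```python
from h import *
np.set_printoptions(precision=2,suppress=True)
Rp=stand(300);o=np.array([.5,.28,.054])
pts=[o+Rp@np.array(v)/1000 for v in([54,0,12],[108,0,0],[95,-37,0],[-54,0,0])]
print((project("top",pts)-[80,150])*3.3);print((project("scene",pts)-[150,80])*2.8)
for n,off,k in(("top6",(80,150),3.3),("sc6",(150,80),2.8)):
    I=cv2.imread(f"pics/{n}.png");h=cv2.cvtColor(I,cv2.COLOR_BGR2HSV);m=(((h[...,0]<8)|(h[...,0]>172))&(h[...,1]>110));m[:, 400:]=0
    ys,xs=np.nonzero(m);print(n,len(xs),xs.mean(),ys.mean())
```

```text
[[298.53 352.36]
 [259.83 355.79]
 [239.03 310.32]
 [325.53 371.01]]
[[275.59 223.98]
 [260.09 172.68]
 [286.08 166.03]
 [276.73 307.71]]
top6 194 295.57216494845363 354.5927835051546
sc6 288 276.4270833333333 223.97222222222223
```

Strip seen at (295.6,354.6) against (298.5,352.4) predicted, so the pawl is where expected. I'll take hold from the blue side.

Run:
```python
from h import *
np.set_printoptions(precision=4,suppress=True)
p,o=tool(stand(300),[.5,.28,.054],G(2,30,-1))
movel(p,o,rate=.12)
print(read_tcp_pos()-p,read_ft_force())
gripper_to(0,60); print(read_grip_width(),read_ft_force())
gripper_to(0,115)
movel(p+[0,0,.02],rate=.06)
movel(p+[0,0,.22],rate=.2)
print(read_grip_width(),read_ft_force(),read_torque(),read_t())
try:
    for pt,a,e in (((.46,.22,.30),-60,45),((.43,.15,.30),-70,75),((.44,.08,.30),-89.4,90)):
        # pawl pitched nose-forward by e deg from upright toward az a
        Rp=stand(a); Rp=R.from_rotvec(np.radians(e)*np.cross([0,0,1],Rp[:,2])).as_matrix()@Rp
        pp,oo=tool(Rp,pt,G(2,30,-1)); movel(pp,oo,rate=.2); print(e,read_qpos(),read_t())
except PlanningError as ex: print("PE",ex)
print(flat(-89.4,-1),Rp,read_ft_force())
```

```text
[-0.0002  0.0008  0.0002] [-0.0962 -0.1591  0.6575]
0.021328434998737253 [0.118  2.2044 1.3978]
0.02107422695538606 [-0.3896 -0.2868 -2.7145] [ 1.1516  0.7288 -0.0437] 21.35
45 [-42.1455   7.9299   9.6914 103.5897  14.6385  69.9262  -7.6893] 22.2833
75 [-25.3984   5.1686  18.8235 109.9425 -17.2529  69.6927  20.1528] 22.9833
90 [-14.2848   5.906   26.8779 115.3016 -33.8391  70.7113  28.0411] 23.5583
[[ 0.0105 -0.9999  0.    ]
 [-0.9999 -0.0105  0.    ]
 [ 0.     -0.     -1.    ]] [[ 0.0105 -0.9999  0.    ]
 [-0.9999 -0.0105 -0.    ]
 [ 0.     -0.     -1.    ]] [-0.5571  1.4189 -1.788 ]
```

Held and turned smoothly. Now I'll bring it over the pin at height and inspect.

Run:
```python
from h import *
np.set_printoptions(precision=4,suppress=True)
p,o=tool(flat(-89.4,-1),[*PIN,.125],G(2,30,-1))
movel(p+[0,0,.1],o,rate=.2); movel(p,rate=.12); wait(.2)
print(read_tcp_pos()-p,read_ee_rot()-o,read_grip_width(),read_t(),read_qpos(),read_ft_force(),read_torque())
T=camera("top")[:,:,::-1];S=camera("scene")[:,:,::-1];cv2.imwrite("pics/top7f.png",T);cv2.imwrite("pics/sc7f.png",S)
cv2.imwrite("pics/top7.png",cv2.resize(T[225:305,235:335],None,fx=7,fy=7,interpolation=cv2.INTER_CUBIC))
cv2.imwrite("pics/sc7.png",cv2.resize(S[165:265,235:335],None,fx=6,fy=6,interpolation=cv2.INTER_CUBIC))
print((project("top",[[*PIN,.139],[*PIN,.086]])-[235,225])*7,(project("scene",[[*PIN,.139],[*PIN,.086]])-[235,165])*6)
```

```text
[0.0003 0.     0.0005] [359.932    0.002    0.0378] 0.021032558345191226 25.3917 [ -4.8362  27.5504  25.4351 116.4777 -47.0645  60.4114  51.8928] [-0.0004  0.6798 -3.6287] [-0.9332 -0.003  -0.0056]
[[281.9072 279.0886]
 [293.8525 288.1821]] [[234.3433 249.0797]
 [242.8478 350.2605]]
```

View pics/top7.png

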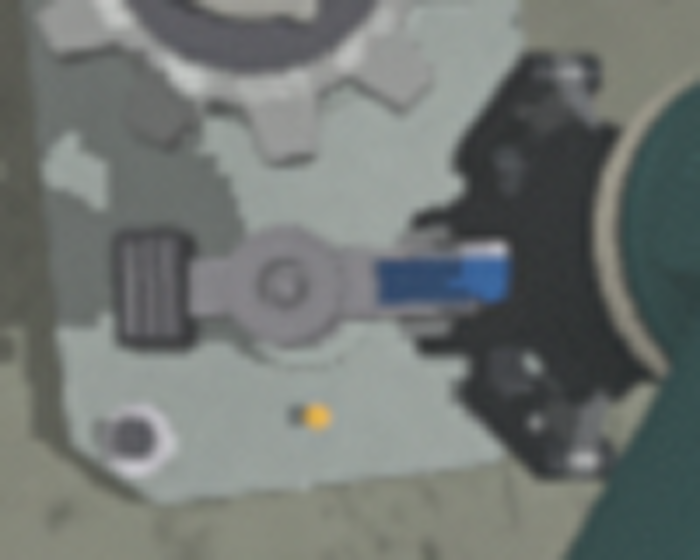

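View pics/sc7.png

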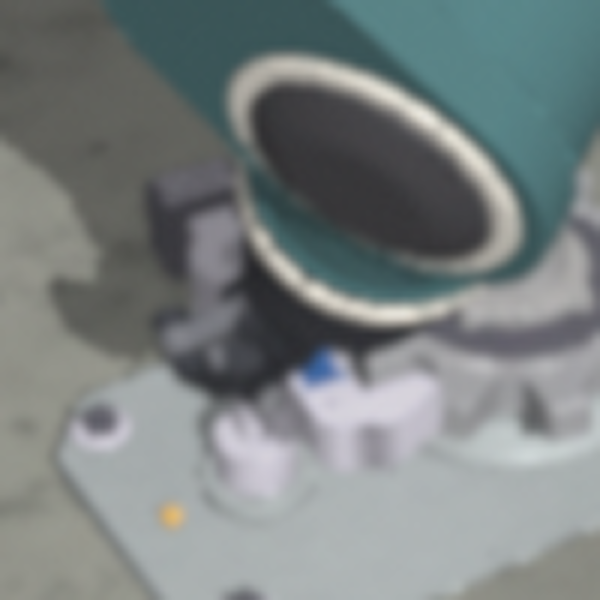

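The blue face is up. The hub centre at (286,287) has the same offset from prediction (+0.6, +1.1 px) as just after lifting (+0.4, +1.0 px), so it's over the pin. I'll lower with force watch.

Run:
```python
from h import *
np.set_printoptions(precision=3,suppress=True)
f0=read_ft_force();m0=read_torque()
for h in (.112,.104,.100,.097,.094,.091,.088,.084,.080,.075,.070,.066,.062):
    p,o=tool(flat(-89.4,-1),[*PIN,h],G(2,30,-1))
    movel(p,rate=.04); f=read_ft_force()-f0
    print(h,read_tcp_pos()-p,f,read_torque()-m0)
    if np.linalg.norm(f)>12: print("stop");break
print(read_t())
```

```text
0.112 [-0. -0. -0.] [0.858 0.399 0.897] [-0.058  0.07   0.017]
0.104 [-0. -0. -0.] [0.36  0.569 0.863] [-0.008 -0.015  0.005]
0.1 [-0.  0. -0.] [0.266 0.695 0.623] [-0.021  0.013 -0.08 ]
0.097 [-0.  0. -0.] [0.886 0.71  0.669] [ 0.021  0.021 -0.   ]
0.094 [-0.  0. -0.] [-0.798  0.177 -0.163] [-0.014 -0.006 -0.052]
0.091 [0. 0. 0.] [4.071 3.03  1.594] [ 0.825 -0.584 -0.516]
0.088 [ 0.     0.001 -0.   ] [ 7.982 10.872 -7.206] [ 0.861 -1.526 -1.352]
stop
27.5667
```

Run:
```python
from h import *
np.set_printoptions(precision=4,suppress=True)
f0=np.array([0,.68,-3.0])
p=read_tcp_pos()
print(read_ft_force(),read_torque())
for k in range(8):
    f=read_ft_force()-f0
    if np.hypot(f[0],f[1])<2: break
    p=p+np.r_[np.clip(f[:2]*1e-4,-.0006,.0006),0]
    movel(p,rate=.02); print(p-tool(flat(-89.4,-1),[*PIN,.088],G(2,30,-1))[0],read_ft_force()-f0,read_torque())
print(read_t())
```

```text
[ 7.8321 10.3945 -9.8216] [-0.0351 -1.557  -1.3197]
[ 0.001   0.0017 -0.0003] [ 0.3657  0.6773 -0.3034] [-0.6845 -0.077  -0.1149]
27.8167
```

Run:
```python
from h import *
np.set_printoptions(precision=4,suppress=True)
f0=np.array([0,.68,-3.0])
base=tool(flat(-89.4,-1),[*PIN,0],G(2,30,-1))[0]
p=base+[.001,.0017,.0877]
for k in range(26):
    f=read_ft_force()-f0
    if f[2]>5: print("contact",p[2]-base[2]);break
    dz=.003 if np.hypot(f[0],f[1])<4 else 0
    if p[2]-base[2]<.061: dz=min(dz,.001)
    p=p+np.r_[np.clip(f[:2]*.8e-4,-.0005,.0005),-dz]
    movel(p,rate=.03); print(p-base,(read_ft_force()-f0).round(1),read_torque().round(2))
    if p[2]-base[2]<.0545: break
    if np.linalg.norm(read_ft_force())>25: print("stop");break
print(read_t())
```

```text
[0.001  0.0018 0.0847] [ 1.2 -0.9  0.3] [-0.88 -0.11 -0.06]
[0.0011 0.0017 0.0817] [ 0.6 -0.7 -0.1] [-0.86  0.02  0.07]
[0.0012 0.0016 0.0787] [-0.3 -0.5  1.1] [-0.92 -0.   -0.05]
[0.0011 0.0016 0.0757] [-0.1 -0.9  0.4] [-0.89  0.01 -0.05]
[0.0011 0.0015 0.0727] [ 0.1 -1.1  0.9] [-0.94 -0.01  0.01]
[0.0011 0.0014 0.0697] [ 0.3 -1.1  0.5] [-0.92  0.01  0.05]
[0.0012 0.0013 0.0667] [-0.9 -0.5  0.4] [-0.95  0.   -0.  ]
[0.0011 0.0013 0.0637] [ 0.5 -0.6  1.2] [-0.92 -0.05 -0.01]
[0.0011 0.0012 0.0607] [-1.1 -0.9  0.5] [-0.87 -0.02 -0.  ]
[0.0011 0.0012 0.0597] [-0.8 -0.5  0. ] [-0.87  0.01 -0.03]
[0.001  0.0011 0.0587] [ 0.4 -0.6  0.9] [-0.94  0.03 -0.12]
[0.001  0.0011 0.0577] [ 0.1 -0.1  0. ] [-0.96 -0.   -0.07]
[0.001  0.0011 0.0567] [-0.3 -0.4 -0.2] [-0.85 -0.06  0.02]
[0.001  0.001  0.0557] [0.6 0.4 0.1] [-0.83 -0.05 -0.05]
[0.0011 0.0011 0.0547] [-1.5 -2.   9. ] [-0.03  0.32  0.26]
contact 0.05469999999999997
31.5667
```

Run:
```python
from h import *
np.set_printoptions(precision=4,suppress=True)
p=read_tcp_pos()
movel(p+[0,0,-.0001],rate=.02); print(read_ft_force())
gripper_to(.05,20)
p,o=read_tcp_pos(),[180,30,-89.4]; z=R.from_euler('xyz',read_ee_rot(),degrees=True).as_matrix()[:,2]
movel(p-.08*z,rate=.12)
movel(p-.08*z+[-.05,-.06,.12],rate=.25)
print(read_tcp_pos(),read_ee_rot(),read_t())
T=camera("top")[:,:,::-1];S=camera("scene")[:,:,::-1];cv2.imwrite("pics/top8f.png",T);cv2.imwrite("pics/sc8f.png",S)
cv2.imwrite("pics/top8.png",cv2.resize(T[170:310,220:360],None,fx=4.2,fy=4.2,interpolation=cv2.INTER_CUBIC))
cv2.imwrite("pics/sc8.png",cv2.resize(S[165:285,220:360],None,fx=5,fy=5,interpolation=cv2.INTER_CUBIC))
```

```text
[-2.1143 -1.266   4.7655]
[ 0.4315 -0.1177  0.2336] [-179.9358  -30.0389   90.6261] 33.75
```

View pics/top8.png

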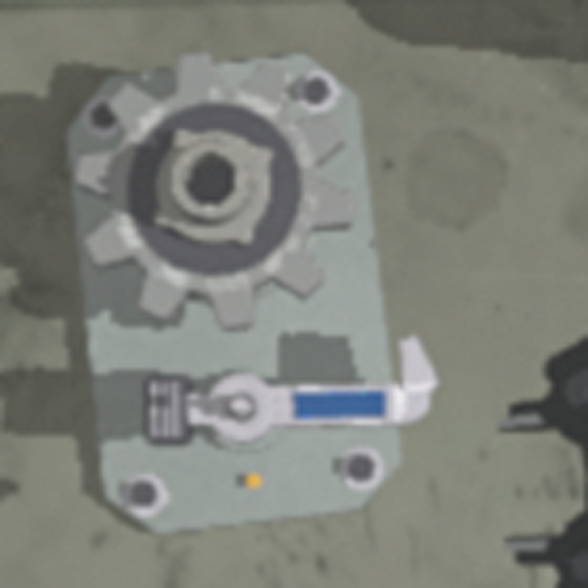

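View pics/sc8.png

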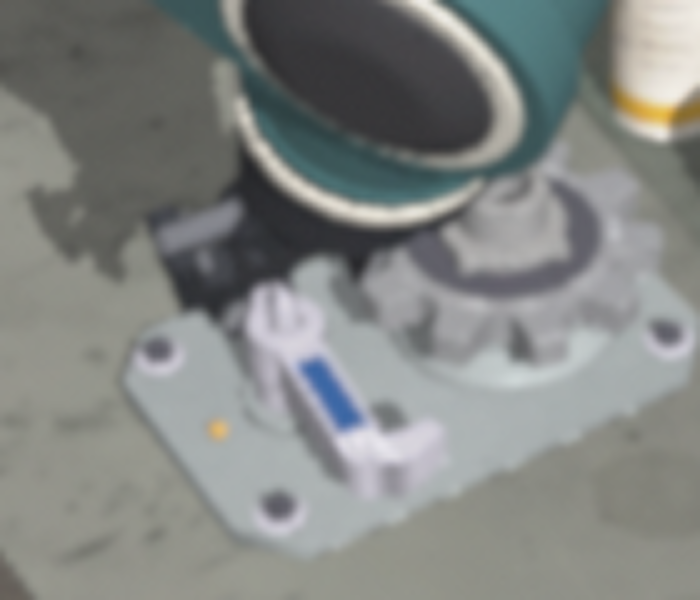

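Run:
```python
from h import *
np.set_printoptions(precision=4,suppress=True)
f=lambda u,v:(220-.5+(u+.5)/4.2,170-.5+(v+.5)/4.2)
t=[(236,322),(155,312),(312,288),(348,210),(93,252),(80,168),(117,95),(197,60)]
w=plane("top",[f(*a) for a in t],.066)
from scipy.optimize import least_squares
r=least_squares(lambda c:np.hypot(w[:,0]-c[0],w[:,1]-c[1])-.079,[.6,.04]);c=r.x;print(c,r.fun)
a=np.degrees(np.arctan2(w[:,1]-c[1],w[:,0]-c[0]))-5.6
print(a, ((a+18)%36-18), np.mean((a+18)%36-18))
print(plane("top",[f(240,405)],.086),plane("top",[f(240,405)],.070))
I=cv2.imread("pics/top8f.png");h=cv2.cvtColor(I,cv2.COLOR_BGR2HSV);m=(abs(h[...,0].astype(int)-110)<15)&(h[...,1]>110);m[:250]=0;m[290:]=0;m[:,:260]=0;m[:,340:]=0
ys,xs=np.nonzero(m);q=plane("top",np.c_[xs,ys],.068);cc=q.mean(0);v=np.linalg.svd(q-cc)[2][0];print(cc,v,np.degrees(np.arctan2(v[1],v[0])))
```

```text
[0.6042 0.0404] [-0.002  -0.0011  0.0001 -0.0026 -0.001  -0.0007 -0.0003 -0.0034]
[-177.8957  147.4234 -142.9225 -106.3033  110.494    73.9917   39.1663
    1.4717] [2.1043 3.4234 1.0775 1.6967 2.494  1.9917 3.1663 1.4717] 2.1782074500326503
[[0.4798 0.0273 0.086 ]] [[0.4807 0.0284 0.07  ]]
[ 0.4794 -0.0274  0.068 ] [ 0.0271  0.9996 -0.    ] 88.44715933774792
```

```bash
cat >> h.py <<'E'
PIN2=np.array([.4805,.028])
def push(theta,clear,sg,z=.056,lx=.072):
    b=np.radians(5.6-theta);xp=np.array([np.cos(b),np.sin(b),0]);yp=np.array([xp[1],-xp[0],0])
    pos=np.r_[PIN2,z]+lx*xp+(.022+clear)*yp
    y=sg*xp;zz=np.array([0,0,-1.]);return pos,R.from_matrix(np.c_[np.cross(y,zz),y,zz]).as_euler('xyz',degrees=True)
E
python3 - <<'E'
from h import *
np.set_printoptions(precision=1,suppress=True)
print(read_qpos())
for sg in(1,-1):
  for th in (95,70,50): print(sg,th,push(th,.03,sg),inverse_kinematics(*push(th,.03,sg)))
E
```

```text
[  0.5  17.2  32.8 112.3 -34.9  75.3  50. ]
1 95 (array([ 0.4, -0. ,  0.1]), array([180. ,   0. ,   0.6])) [-33.9  27.7  42.5 127.9 -32.7  35.5 -56.7]
1 70 (array([ 0.5, -0.1,  0.1]), array([180. ,   0. ,  25.6])) [-28.4  29.6  38.6 122.9 -30.7  37.2 -32.7]
1 50 (array([ 0.5, -0.1,  0.1]), array([180. ,   0. ,  45.6])) [-26.4  31.6  36.7 118.7 -29.9  38.9 -14.2]
-1 95 (array([ 0.4, -0. ,  0.1]), array([ 180. ,    0. , -179.4])) [-13.   22.3  17.1 127.3 -12.3  31.8 104. ]
-1 70 (array([ 0.5, -0.1,  0.1]), array([-180. ,    0. , -154.4])) [ -7.5  24.8  13.  122.3  -9.7  33.8 128. ]
-1 50 (array([ 0.5, -0.1,  0.1]), array([-180. ,    0. , -134.4])) [ -4.1  26.8   8.9 118.   -6.9  35.6 145.1]
```

Run:
```python
from h import *
np.set_printoptions(precision=4,suppress=True)
gripper_to(0,20)
p,o=push(94,.035,1); move_to(p+[0,0,.16],o); movel(p,rate=.2)
wait(.1);f0=read_ft_force();print(f0,read_grip_width(),read_tcp_pos()-p,read_t())
movel(push(94,.008,1)[0],rate=.1)
for th in (90,84,78,72,66,62,59):
    p,o=push(th,.002,1); movel(p,o,rate=.1); print(th,(read_ft_force()-f0).round(1))
print(read_t())
T=camera("top")[:,:,::-1];S=camera("scene")[:,:,::-1];cv2.imwrite("pics/top9f.png",T);cv2.imwrite("pics/sc9f.png",S)
cv2.imwrite("pics/top9.png",cv2.resize(T[170:310,220:360],None,fx=4.2,fy=4.2,interpolation=cv2.INTER_CUBIC))
cv2.imwrite("pics/sc9.png",cv2.resize(S[165:285,220:360],None,fx=5,fy=5,interpolation=cv2.INTER_CUBIC))
```

```text
[ 0.3998 -1.2484 -0.4971] -0.00015912458851463513 [0.0006 0.     0.0009] 37.5083
90 [-0.2  1.2  0.5]
84 [-1.1  0.7  0.2]
78 [-1.3  0.6  0.1]
72 [-0.4  0.8  0.9]
66 [-0.8  1.5  0.7]
62 [-0.7  1.8  1. ]
59 [0.7 1.6 1. ]
39.7167
```

View pics/top9.png

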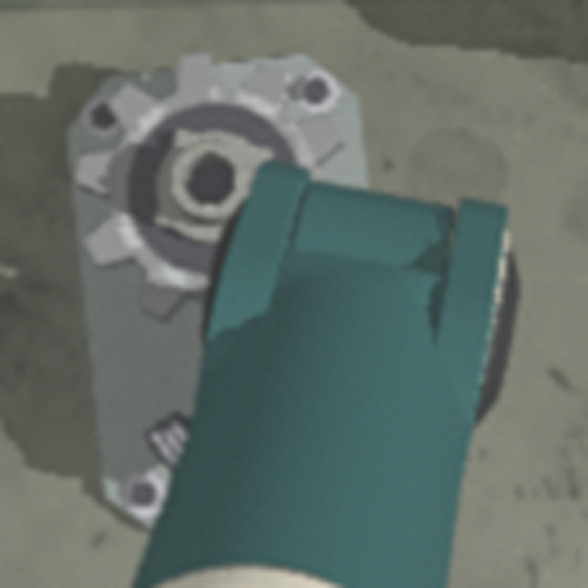

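View pics/sc9.png

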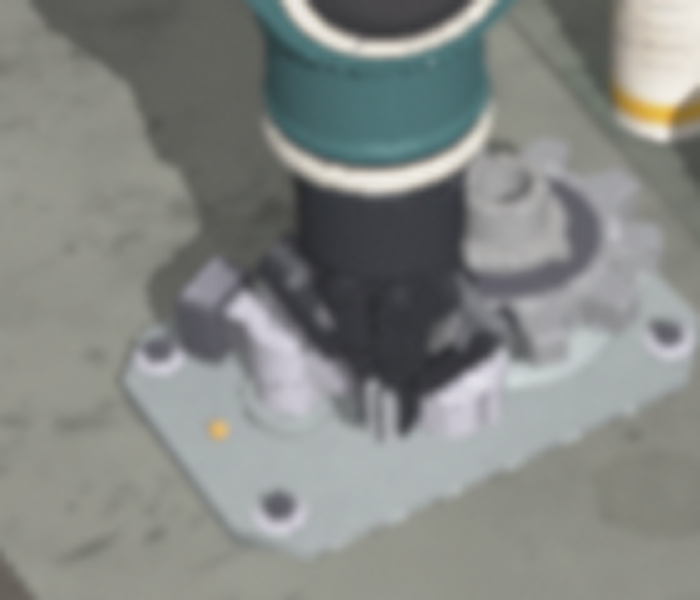

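The pawl is swinging (its block has moved to about (168,437) in the top crop), with only 1–2 N of drag. Next come fine steps to the notch bottom.

Run:
```python
from h import *
np.set_printoptions(precision=4,suppress=True)
f0=np.array([.4,-1.25,-.5]); th=59
while th>46:
    th-=.7 if th>52 else .4
    p,o=push(th,.002,1); movel(p,o,rate=.03)
    b=np.radians(5.6-th);yp=np.array([np.sin(b),-np.cos(b),0]); f=read_ft_force()-f0
    print(round(th,1),f.round(1),"push",round(float(f@yp),1))
    if f@yp>11: break
print(read_t())
```

```text
58.3 [-1.3  1.8  0.3] push -0.1
57.6 [-0.2  1.   1. ] push -0.5
56.9 [-0.7  1.4  0.8] push -0.3
56.2 [ 0.1  1.9 -0.2] push -1.3
55.5 [-0.2  1.2 -0.1] push -0.7
54.8 [-0.3  1.3  0.4] push -0.7
54.1 [-0.1  1.7  0. ] push -1.1
53.4 [-0.3  0.5  0.8] push -0.1
52.7 [-0.2  1.3  0.7] push -0.7
52.0 [0.4 0.9 0.7] push -0.9
51.6 [-1.   0.8 -0.3] push 0.1
51.2 [-0.8  0.1  0.2] push 0.5
50.8 [0.5 0.4 0.7] push -0.6
50.4 [-0.7  0.9 -0.3] push -0.2
50.0 [-0.8  0.9  0.4] push -0.0
49.6 [-1.1  0.7  0.7] push 0.3
49.2 [-0.4  1.5  0.5] push -0.8
48.8 [-0.7  1.1  1.1] push -0.4
48.4 [-0.6  1.   1. ] push -0.4
48.0 [-0.5  1.1  0.5] push -0.5
47.6 [-0.5  0.6  0.5] push -0.1
47.2 [-1.2  0.3  1.2] push 0.6
46.8 [-1.9 -1.1  0.7] push 2.1
46.4 [-4.7 -4.2  2. ] push 6.2
46.0 [-7.  -4.6  3.1] push 8.0
46.0667
```

Run:
```python
from h import *
np.set_printoptions(precision=4,suppress=True)
f0=np.array([.4,-1.25,-.5])
for th in (45.5,45.0):
    p,o=push(th,.002,1); movel(p,o,rate=.03); wait(.15)
    b=np.radians(5.6-th);yp=np.array([np.sin(b),-np.cos(b),0]); f=read_ft_force()-f0
    print(th,f.round(1),round(float(f@yp),1),read_tcp_pos()-p)
    if f@yp>13: break
p=read_tcp_pos()
movel(p+.035*yp,rate=.08)
q=read_tcp_pos();movel(q+[-.0,-.12,.2],rate=.3)
print(read_t())
T=camera("top")[:,:,::-1];S=camera("scene")[:,:,::-1];cv2.imwrite("pics/top10f.png",T);cv2.imwrite("pics/sc10f.png",S)
cv2.imwrite("pics/top10.png",cv2.resize(T[170:310,220:360],None,fx=4.2,fy=4.2,interpolation=cv2.INTER_CUBIC))
cv2.imwrite("pics/sc10.png",cv2.resize(S[165:285,220:360],None,fx=5,fy=5,interpolation=cv2.INTER_CUBIC))
```

```text
45.5 [-9.7 -8.3  3.4] 12.6 [-0.0013 -0.0011 -0.0003]
45.0 [-12.2  -9.8   6.4] 15.3 [-0.0018 -0.0016 -0.0004]
48.4083
```

View pics/top10.png

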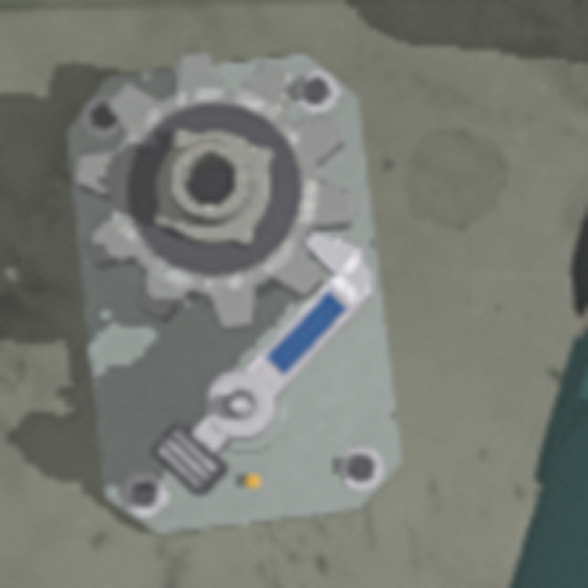

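View pics/sc10.png

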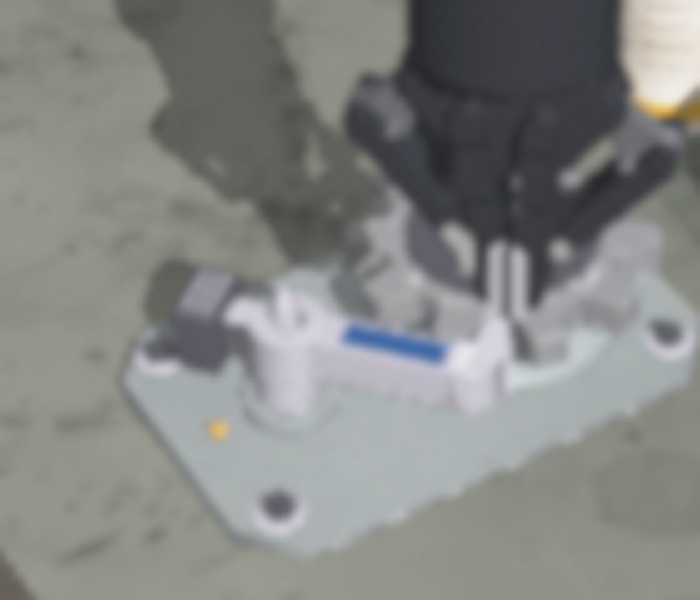

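The nose now sits in the right-hand notch, at about (320,240) in the top crop; blue face up, hub on its shoulder. I'll measure the bar angle and nose radius.

```bash
python3 - <<'E'
from h import *
np.set_printoptions(precision=4,suppress=True)
I=cv2.imread("pics/top10f.png");h=cv2.cvtColor(I,cv2.COLOR_BGR2HSV);m=(abs(h[...,0].astype(int)-110)<15)&(h[...,1]>110);m[:220]=0;m[290:]=0;m[:,:260]=0;m[:,:270]=0;m[:,330:]=0
ys,xs=np.nonzero(m);q=plane("top",np.c_[xs,ys],.068);cc=q.mean(0);v=np.linalg.svd(q-cc)[2][0];a=np.degrees(np.arctan2(v[1],v[0]));a=(a+90)%180-90
print("strip",cc,"bar angle fixture",a-5.6,"from pin:",np.degrees(np.arctan2(*(cc[:2]-PIN2)[::-1]))-5.6,np.linalg.norm(cc[:2]-PIN2))
f=lambda u,v:(220-.5+(u+.5)/4.2,170-.5+(v+.5)/4.2)
C=np.array([.6040,.0400])
n=plane("top",[f(311,238)],.068)[0];print("nose",n,np.linalg.norm(n[:2]-C))
for A in (48,50,52):
  Rp=flat(5.6-A,-1);t=np.r_[PIN2,.056]+Rp@[.095,-.037,-.012]
  print(A,t,np.linalg.norm(t[:2]-PIN2-.125*np.array([np.cos(np.radians(5.6)),np.sin(np.radians(5.6))])),(project("top",[t])-[220,170])*4.2)
t=[(238,322),(155,312),(300,288),(350,215),(100,248),(82,170),(117,95),(197,60)]
w=plane("top",[f(*a) for a in t],.066);a=np.degrees(np.arctan2(w[:,1]-C[1],w[:,0]-C[0]))-5.6;print((a+18)%36-18,np.mean((a+18)%36-18))
E
python3 - <<'E'
import cv2
a=cv2.imread("pics/top10f.png")[205:265,255:315]
cv2.imwrite("pics/top10z.png",cv2.resize(a,None,fx=9,fy=9,interpolation=cv2.INTER_CUBIC))
E
```

```text
strip [ 0.5215 -0.0103  0.068 ] bar angle fixture -49.88019128880172 from pin: -48.635627354963106 0.05611087474011732
nose [ 0.5742 -0.0134  0.068 ] 0.061161898570730684
48 [ 0.5756 -0.0087  0.068 ] 0.05703558944476003 [[301.065  234.1983]]
50 [ 0.5743 -0.012   0.068 ] 0.06055479478203314 [[306.9431 236.3899]]
52 [ 0.5728 -0.0153  0.068 ] 0.06409321719303405 [[312.7412 238.7845]]
[ 2.6751  3.1283 -2.8085 -0.1969  2.1077  2.6417  3.2785  1.7361] 1.570244083008307
```

View pics/top10z.png

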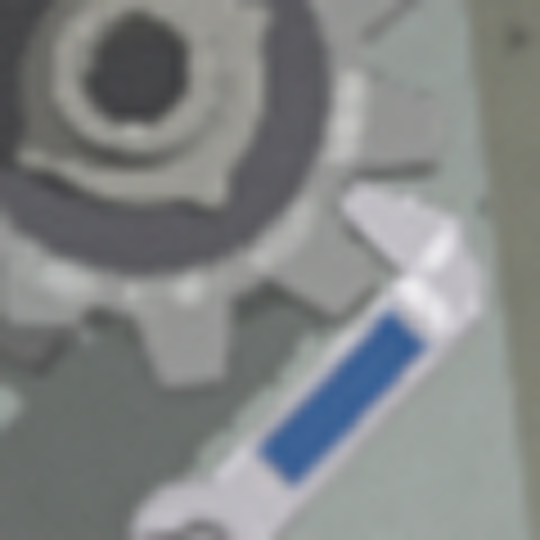

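Run:
```python
from h import *
np.set_printoptions(precision=4,suppress=True)
f=lambda u,v:(220-.5+(u+.5)/4.2,170-.5+(v+.5)/4.2)
g=lambda u,v:(220-.5+(u+.5)/5,165-.5+(v+.5)/5)
print("block top",tri(f(190,460),g(213,283)),"expect z .075")
I=cv2.imread("pics/top10f.png");J=cv2.imread("pics/sc10f.png");c=[]
for X,(r0,r1,c0,c1) in((I,(220,290,270,330)),(J,(220,250,270,320))):
    h=cv2.cvtColor(X,cv2.COLOR_BGR2HSV);m=np.zeros(h.shape[:2],bool);m[r0:r1,c0:c1]=((abs(h[...,0].astype(int)-110)<15)&(h[...,1]>110))[r0:r1,c0:c1];ys,xs=np.nonzero(m);c.append((xs.mean(),ys.mean()))
print("strip",tri(*c),"expect z .068")
# bystanders unchanged since start?
for n,o in(("top10f","top0"),("sc10f","scene0")):
    d=cv2.absdiff(cv2.imread(f"pics/{n}.png"),cv2.imread(f"pics/{o}.png")).max(2)
    for nm,b in (("jar",(240,290,120,165)),("oiler",(305,340,125,165)),("spray",(190,240,115,170)),("rubber",(375,420,295,340))) if n[0]=="t" else ():
        print(nm,np.percentile(d[b[2]:b[3],b[0]:b[1]],[50,98]))
print(read_tcp_pos(),read_ft_force(),read_t())
```

```text
block top (array([0.4532, 0.0551, 0.0806]), np.float64(0.005891846965813854)) expect z .075
strip (array([ 0.5222, -0.0104,  0.0663]), np.float64(0.0012526300368930396)) expect z .068
jar [4. 7.]
oiler [5. 9.]
spray [ 5. 10.]
rubber [41.   67.52]
[ 0.4968 -0.1836  0.2542] [ 0.027  -0.2394 -0.1855] 48.5083
```

Run:
```python
import cv2,numpy as np
a=cv2.imread("pics/sc10f.png");b=cv2.imread("pics/scene0.png")
d=cv2.absdiff(a,b).max(2);print(np.percentile(d[335:380,250:300],[50,98]))
cv2.imwrite("pics/cmp.png",a)
```

```text
[3. 4.]
```

View pics/cmp.png

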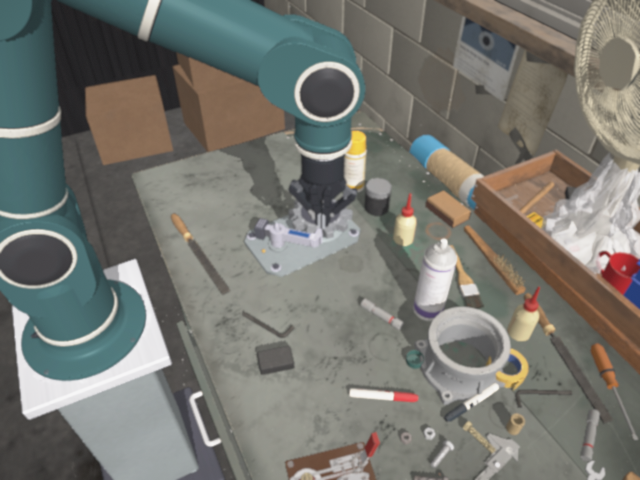

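The rubber pad at (275,357) in the scene view hasn't moved, and the other bystanders are unchanged. The arm is clear, so I'm handing in.

```bash
python3 -c "
from workcell import *
print(close_job())"
```

```text
the job is handed in; nothing more can be done
None
```

I reversed the pawl and handed the job in at about 48.5 s of the 72 s allowed; the hand-in gives no verdict. I lifted it off the pin, stood it on its foot on the bench and regrasped it from the blue side. I then lowered it onto the pin blue face up and pushed its nose into the notch on the -y side.

**Lowering:** About 1 mm of tilt or offset first caught on the pin's cone. That gave roughly 15 N, mostly sideways. I shifted about 1–2 mm to follow the force, and it then went down freely, with about 9 N when it touched the shoulder.

**Last checks that agreed:**
- **Bar angle:** 49.9° off the line on the -y side, against 50° wanted. A second reading, taken from the pin to the paint strip, gave 48.6°.
- **Nose:** about 61 mm from the wheel axis, against 60–61 mm. It was pressed home with about 15 N, then the arm let go.
- **Height:** the blue strip is at 66 mm against 68 mm expected, so the hub is fully down within the camera's accuracy.
- **Surroundings:** the jar, oiler, spray can and rubber pad look unchanged in the pictures, and the arm was clear with no force on it.

**Weaker checks:**
- **Thumb block height:** it read 81 mm against 75 mm, but the two views missed each other by 6 mm there, so I did not rely on it.
- **Wheel angle:** points picked by hand on the teeth gave about 1.6° ± 2°, too rough to confirm exactly how far the wheel turned home.

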